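Widen the adjustable jar rack by one hole and load the shaker

TASK

Make room for the shaker in the jar rack: squeeze the rack's spring button in, draw the sliding sleeve with its stop plate out until the button pops fully through the next hole, and stand the shaker upright on the tray between the tin and the stop plate. Work by feel and gently: never haul or ram the sleeve against the button harder than about 12 N or crush the sleeve, press the button while the sleeve is still in its first hole, set the shaker down rather than dropping it, and leave everything else where it stands, with the jar and tin upright in the rack.

Things in the scene. Friction and masses are not known exactly. Their poses are not given: they have to be found in the camera images.
- rack: adjustable jar rack of plain metal, fixed on the table. Origin: on the table top, straight below the spring button; z up; y runs along the square tube to the fixed end plate (inner face y = +211 mm, 85 mm high); -x is the front, where the tray lies. Inner square tube 22 mm wide, axis along y at x = 0, 65 mm above the table. Foot at y = 111 to 211 mm; under the sleeve it is open down to the table
- tray_end (a point): point on the tray floor's centre line at the end plate (rack frame x = -72, y = 211, z = 4 mm). The tray lies in front of the tube: floor 4 mm above the table, from x = -110 to -34 mm between two lips 14 mm high and 3 mm thick, from y = 40 to 211 mm
- stop_sleeve (a joint): how far the sleeve is drawn out, along the rack's -y (m); 0 at the start, where the button in the first hole blocks it after about 1 mm; end stop at 73 mm. The second hole lies nearer the stop plate, 45 to 70 mm from the first: not known exactly, feel for it. Drag about 1 N, some 1 N more while the button rubs under the wall. Once the button has popped, the sleeve is blocked both ways
- sleeve_hole (a point): centre of the sleeve's first hole, in its front (-x) face; moves with the sleeve. The sleeve is a 28 mm square steel tube, wall 2 mm, axis 65 mm above the table; at the start it reaches from y = -32 to +95 mm in the rack's frame. Both holes are round, 17.5 mm. A grip of 10 to 20 N is plenty; 40 N crushes it
- lock_button (a joint): travel of the spring button into the tube (m, along the rack's +x): 0 fully out (popped), 0.007 flush with the sleeve's outer face, 0.009 under its wall. Spring 0.6 N out, 2 N flush, 2.4 N under the wall. The button does not move along the tube; the sleeve moves over it
- button_top (a point): outermost point of the button's dome (16 mm wide), on the front (-x) side of the sleeve, 65 mm above the table; fully out it is 7 mm proud of the sleeve, 21 mm from the tube's axis. Pressed flush by a flat finger pad while the sleeve is drawn with a few newtons, it rides in under the rim (about 5 to 8 N of pull in all); pressed much less it stays locked. Over 13 N of the sleeve against it harms it
- stop_face (a point): on the stop plate, fixed to the sleeve and moving with it: the centre of its face towards the tin (+y side), 46 mm above the table, over the tray's centre line. The plate is 6 mm thick, from 12 to 80 mm above the table, x = -109 to -3 mm in the rack's frame
- shaker: pepper shaker, round, 44 mm in diameter, 90 mm high, clear body with a grey domed top with small holes; the body is full width up to about 60 mm, the top is 34 mm wide; origin at the centre of its underside, z up. About 0.1 kg. It stands on the table to the right of the rack
- tin: small round food tin, 57 mm in diameter, 72 mm high, standing in the rack's tray beside the stop plate; origin at the centre of its underside
- spice_jar: spice jar, 42 mm wide, 99 mm high, standing in the rack's tray beside the end plate; origin at the centre of its underside. (Beyond the rack, at the far left of the table, stands a fixed paper roll about 0.3 m tall)
- cup_white: lidded white tub, 66 mm in diameter, 60 mm high, standing near the shaker; origin at the centre of its underside; bystander
- cup_pale: lidded pale tub, 66 mm in diameter, 60 mm high, standing near the shaker; origin at the centre of its underside; bystander
- jar_a: spice jar 45 mm wide, 100 mm high, behind the rack; bystander
- jar_b: spice jar 45 mm wide, 108 mm high, behind the rack; bystander
There are look-alikes about, which are no part of the job. Leave any orange or yellow look-alike of the shaker alone.

How it is judged:
By the outcome, as a careful person would: the job done as asked, in the order asked, and still so for the second after the job is handed in, with the robot touching nothing.
It also fails if it takes over 58 s, if anything falls off the work surface, if the arm or the gripper's body presses on something with over 40 N, if the wrist force passes 120 N, or if a joint passes its speed limit or range.

ROBOT

A 6-joint arm with a two-finger parallel gripper is mounted at the origin on a cart in front of the work surface, level with it; the furniture and walls round the work are solid. World frame = base frame: x ahead of the robot, y to its left, z up, the work surface at z = 0. Lengths are in m, angles in degrees, forces in N, time in s.
With the tool pointing down it reaches from about 0.4 to 0.825 m from the base axis. Payload 7 kg.
Tool frame: the origin (TCP) lies at the very end of the fingers, on their centre line; the grasp point (between the pads) lies behind it (r.grasp_offset is the z of the grasp point in the tool frame, in m); z points along the fingers, y is the direction in which the jaws open and shut (so a half turn about z gives the same grasp; the last joint's range is limited). The gripper opens to 88 mm and grips with 3 to 60 N. Pads are 19 mm wide; open, the fingers measure 130 mm over their backs; the gripper's body (78 mm by 193 mm) begins 47 mm behind the grasp point.
Start: joints at [82.684, 20.546, 0.682, 0, -70.136, -16.507], TCP at [0.273, 0.617, 0.227] pointing down, gripper open.
Joint ranges: [-176.03, 176.03], [-82.01, 121.73], [-58.28, 71.71], [-173.87, 95.51], [-174.79, -0.11], [-173.66, 173.66]. Speed limits (degrees/s): [136.94, 136.94, 172.46, 180, 180, 180].

INTERFACE

Orientations are given as [roll, pitch, yaw] about the fixed x, y, z axes, in that order (R = Rz(yaw) Ry(pitch) Rx(roll)).
In Python, from plant import r gives the robot as it stands. The module is installed in compiled form; this text tells all that it offers.
- The arm moves only by the tool servo_tool, never from a script. Its argument "targets" is a list of rows, each an object of numbers: "dx", "dy", "dz": the shift along the world's x, y, z in cm; "spin": the turn about the world's z in rad; "grip": the opening in per cent of the stroke, from 0 (shut) to 100 (fully open). A call has exactly 10 rows; each row is the pose to reach, as a shift and turn from the pose commanded when the call began; what a row does not reach only later rows make up. A row lasts 1/12 s, in which the tool goes at most 41.7 mm and 7.16 degrees, less where a joint would pass 70% of its speed; a pose out of reach is approached as far as the arm can. A call with a gripper value outside its range is refused whole. The fingers move at their own pace and stop on an object; "squeeze" is the grip in N (left out, the last holds). Time passes only in rows, so rows that repeat a pose let the fingers close, or fill a call up. It gives the time, the measured TCP pose, the force and the opening at its end, in the units of the state.
- r.get_state(): the state, without advancing time (a new reading comes with each control period).
- r.capture(name): name is "side" or "top" or "wrist"; returns the picture (420x560x3 uint8, blue, green, red); there is no depth.
- r.get_calibration(name): a dict with "K" (3x3 intrinsics, pixels), "extrinsics" (4x4, takes a point from camera to world coordinates). Camera axes: x right, y down, z forward; pixel columns grow to the right and rows downward; lengths in m; the calibration is good to about 2 mm. A picture is of the moment at which its call begins: read the wrist's pose just before it. get_calibration takes no time and is no camera call; for the wrist camera it gives the pose at the moment of the call.
- r.close_job(): hands the job in, once; it reports no verdict.
Trained networks look in the newest picture that a camera, given by its name, has taken for a name from the list of things; names that differ only in an ending like _2 or _b are one class to them, and where a whole thing is asked for, a point or a joint stands for the part that bears it (a point fixed in the world has none). Each returns a list of dicts, best first, with "p" (0 to 1); they miss things now and then, are a little off and sometimes report something else, mostly with a low value. They report only what shows in the picture. A call takes as long as a camera call. They do not tell look-alikes from the thing itself.
- r.cut_out(name, camera): "mask" (420x560 bool, what is visible of it) and "extent" ([left, top, right, bottom] in pixels, round what is visible of it).
The state is a dict: "time_s": time; "joints": joint angles; "qd": joint speeds; "joint_torque": joint torques, N m; "tcp_pos": TCP position; "eef_rot": TCP orientation; "contact_force": force on the tool from outside, world axes, zero at the start; "moment": the same for the moment, N m; "gripper_width": finger opening in m.
Only numpy, scipy, OpenCV 4.12 (cv2) and the standard library are available. Lean on these libraries where they do the work, as an engineer would, in place of code of your own. Each camera call takes 0.05 s, during which the arm holds its last target. There are 200 camera calls.

## Working session

There is one attempt and no reset: what is moved stays moved. The work goes in short steps, Python scripts to look and compute and a tool call to move; the robot and the scene stay as the last step left them, time stands still between calls to the robot, and variables do not carry over. Pictures are saved under pics/ and viewed, about 8 in all and at most 12, crops included, and the job is handed in when it is done.

Besides the shell and the picture viewer there is one more tool, called after "Request:" as a command line: name --argument value ..., lists and objects as JSON in quotes. servo_tool: Moves the arm, as the interface text tells. Its arguments: {"type":"object","properties":{"targets":{"type":"array"},"squeeze":{"type":"number"}},"required":["targets"]}

```bash
mkdir -p pics; cat > h.py <<'E'
import numpy as np,cv2
from plant import r
def pix(cam,P):
    c=r.get_calibration(cam);T=np.linalg.inv(c['extrinsics']);p=T[:3,:3]@np.array(P,float)+T[:3,3];q=c['K']@p;return q[:2]/q[2]
def onz(cam,uv,z,c=None):
    c=c or r.get_calibration(cam);E=c['extrinsics'];d=E[:3,:3]@np.linalg.inv(c['K'])@np.array([uv[0],uv[1],1.]);o=E[:3,3];return o+d*(z-o[2])/d[2]
E
python3 - <<'E'
from h import *
ims=[]
for c in ['side','top','wrist']:
    im=r.capture(c);cv2.imwrite(f'pics/{c}0.png',im);ims.append(im)
    for n in ['shaker','tin','spice_jar','rack','lock_button','stop_face','cup_white','cup_pale','sleeve_hole','jar_a']:
        for d in r.cut_out(n,c)[:3]:
            if d['p']>.3: print(c,n,round(d['p'],2),d['extent'])
    k=r.get_calibration(c);print(np.round(k['extrinsics'],3).tolist(),np.round(k['K'],0).tolist())
cv2.imwrite('pics/all.png',cv2.resize(np.hstack(ims[:2]),(800,300)))
s=r.get_state();print(s,r.grasp_offset)
E
```

```text
side shaker 0.91 [304.7, 251.9, 325.0, 288.1]
side shaker 0.82 [279.8, 227.0, 295.9, 259.0]
side shaker 0.76 [295.5, 208.5, 310.4, 244.3]
side tin 0.46 [212.8, 173.8, 241.3, 184.4]
side rack 0.65 [210.4, 159.7, 261.6, 226.5]
side stop_face 0.94 [209.3, 184.6, 259.6, 219.0]
side stop_face 0.56 [209.5, 159.3, 258.3, 219.9]
side cup_white 0.7 [257.3, 263.3, 288.7, 303.4]
side cup_pale 0.7 [288.8, 294.6, 318.1, 340.6]
side sleeve_hole 0.75 [211.2, 185.4, 256.8, 223.6]
side jar_a 0.83 [307.3, 163.8, 327.5, 201.4]
side jar_a 0.78 [314.0, 181.2, 335.2, 222.5]
[[0.977, -0.128, 0.168, 0.388], [-0.211, -0.56, 0.801, -1.061], [-0.008, -0.818, -0.575, 0.829], [0.0, 0.0, 0.0, 1.0]] [[536.0, 0.0, 282.0], [0.0, 536.0, 213.0], [0.0, 0.0, 1.0]]
top shaker 0.64 [275.0, 178.9, 286.4, 194.3]
top shaker 0.63 [292.0, 193.6, 310.5, 209.7]
top shaker 0.55 [269.5, 252.0, 281.1, 272.8]
top tin 0.79 [196.2, 235.2, 220.5, 251.2]
top spice_jar 0.62 [173.0, 240.1, 193.3, 250.0]
top rack 0.7 [168.8, 208.6, 270.1, 265.6]
top stop_face 0.92 [214.9, 214.6, 273.1, 263.3]
top cup_white 0.8 [333.8, 210.6, 359.6, 235.5]

[... 509 characters left out ...]
0, 213.0], [0.0, 0.0, 1.0]]
{'time_s': 1.65, 'joints': array([ 8.26822466e+01,  2.05457003e+01,  6.81849310e-01, -2.19369147e-03,
       -7.01376328e+01, -1.65090282e+01]), 'qd': array([-0.00694446,  0.106363  ,  0.04011346,  0.0172405 ,  0.05528996,
        0.06326213]), 'joint_torque': array([-8.16985903e-04, -5.82374382e+01,  2.93292707e+01,  7.00234249e+00,
        1.24307300e-02, -3.68136966e-05]), 'tcp_pos': array([0.27265163, 0.61743978, 0.22656096]), 'eef_rot': array([ 1.79997991e+02,  1.55647468e-03, -2.38275270e+01]), 'contact_force': array([-0.62391841,  0.14719078, -0.92149533]), 'moment': array([ 0.00353656,  0.01778917, -0.03164053]), 'gripper_width': 0.087356011967558} -0.0188
```

View pics/side0.png

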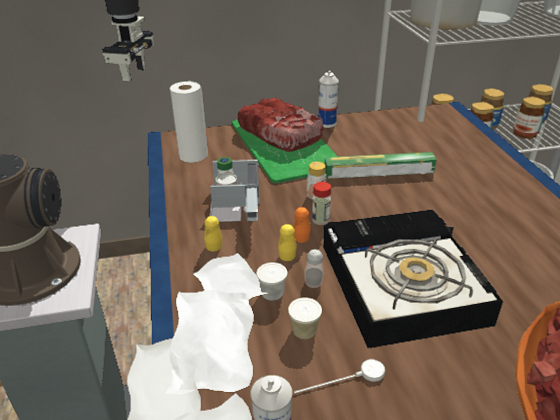

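View pics/top0.png

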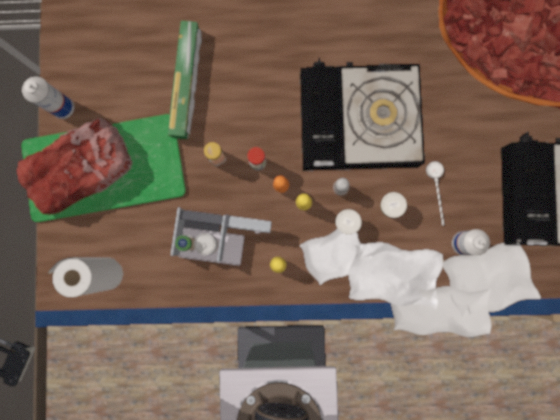

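Side and top views: the rack is at top pixels (170-270, 210-265), with the end plate on the left (u≈178), the stop plate at u≈222 and the sleeve running right to u≈270.

Shaker candidates in the top view are yellow at (278,265), yellow at (304,202), orange at (281,184), and clear body with grey top at (341,186), which is (314,268) in the side view. The grey one fits the description. I'll confirm it in a crop and work out rough positions.

```bash
python3 - <<'E'
from h import *
t=cv2.imread('pics/top0.png');s=cv2.imread('pics/side0.png')
a=cv2.resize(t[170:280,160:270],(400,400),interpolation=3);b=cv2.resize(s[225:305,275:355],(400,400),interpolation=3)
cv2.imwrite('pics/c1.png',np.hstack([a,b]))
print('shaker top',onz('top',(342,187),.09),'side base',onz('side',(314,283),.008), 'side top',onz('side',(314.5,252),.088))
for n,uv,z in [('sleeve R end top',(270,227),.079),('stop plate top',(224,215),.08),('stop bottom',(219,262),.08),('end plate top',(178,210),.085),('end plate bot',(174,256),.085),('tin',(205,244),.072),('cupw',(347,222),.06),('cupp',(394,205),.06),('ylw',(304,202),.08),('ora',(281,184),.08),('yl2',(278,265),.08)]:
    print(n,np.round(onz('top',uv,z),3))
print(r.get_state()['time_s'])
E
```

```text
shaker top [ 0.6340799  -0.18449901  0.09      ] side base [ 0.64037229 -0.19986675  0.008     ] side top [ 0.64246874 -0.18825309  0.088     ]
sleeve R end top [0.535 0.008 0.079]
stop plate top [0.57  0.129 0.08 ]
stop bottom [0.446 0.144 0.08 ]
end plate top [0.586 0.25  0.085]
end plate bot [0.465 0.261 0.085]
tin [0.494 0.182 0.072]
cupw [ 0.543 -0.198  0.06 ]
cupp [ 0.586 -0.325  0.06 ]
ylw [ 0.598 -0.084  0.08 ]
ora [ 0.648 -0.024  0.08 ]
yl2 [ 0.434 -0.011  0.08 ]
1.65
```

View pics/c1.png

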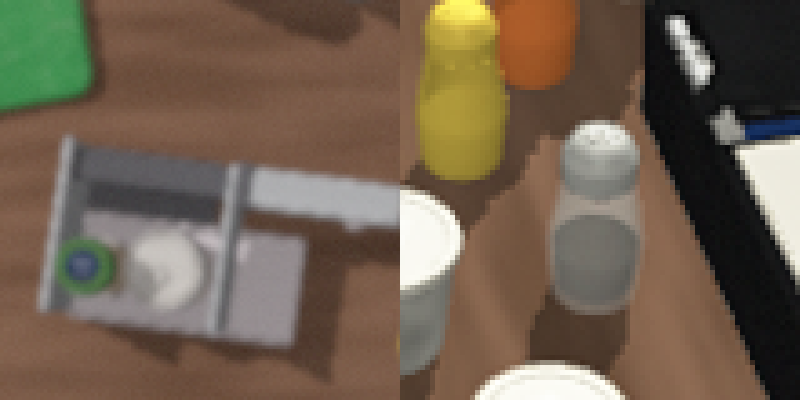

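The grey-domed clear shaker is confirmed, with its base near world (0.64, -0.195). The button is the small bump on the sleeve's front at crop (355,228), about world (0.52, 0.04). I'll lift over the paper roll first and then go to a view of the rack.

Request:
servo_tool --targets '[{"dz": 4,"spin": -0.12},{"dz": 8,"spin": -0.24},{"dz": 12,"spin": -0.36},{"dz": 16,"spin": -0.48},{"dx": 1.55,"dy": -3.65,"dz": 16,"spin": -0.6},{"dx": 3.1,"dy": -7.3,"dz": 16,"spin": -0.72},{"dx": 4.65,"dy": -10.95,"dz": 16,"spin": -0.84},{"dx": 6.2,"dy": -14.6,"dz": 16,"spin": -0.96},{"dx": 7.75,"dy": -18.25,"dz": 16,"spin": -1.08},{"dx": 9.3,"dy": -21.9,"dz": 16,"spin": -1.2}]'

```text
validation failed for argument at $.ta...
```

Request:
servo_tool --targets '[{"dx": 1.55,"dy": -3.65,"spin": -0.08},{"dx": 3.1,"dy": -7.3,"spin": -0.08},{"dx": 4.65,"dy": -10.95,"spin": -0.08},{"dx": 6.2,"dy": -14.6,"spin": -0.08},{"dx": 7.75,"dy": -18.25,"dz": 0,"spin": -0.08},{"dx": 9.3,"dy": -21.9,"dz": -2,"spin": -0.08},{"dx": 10.8,"dy": -25.5,"dz": -5,"spin": -0.08},{"dx": 12.3,"dy": -29.1,"dz": -8,"spin": -0.08},{"dx": 14,"dy": -32,"dz": -11,"spin": -0.08},{"dx": 15,"dy": -34,"dz": -14,"spin": -0.08}]'

```text
validation failed for argument at $.ta...
```

```bash
python3 - <<'E'
from h import *
c=r.get_calibration('wrist');im=r.capture('wrist');cv2.imwrite('pics/w1.png',im);np.savez('w1.npz',E=c['extrinsics'],K=c['K'])
for n in ['rack','lock_button','stop_face','sleeve_hole','tin','spice_jar']:
    for d in r.cut_out(n,'wrist')[:2]:
        print(n,round(d['p'],2),d['extent'])
s=r.get_state();print(s['time_s'],s['tcp_pos'],s['eef_rot'],s['contact_force'])
E
```

```text
2.0 [0.27266753 0.61745364 0.22654745] [ 1.79998582e+02 -3.57547965e-04 -2.38237966e+01] [-0.20310344  0.49943113 -0.27057333]
```

View pics/w1.png

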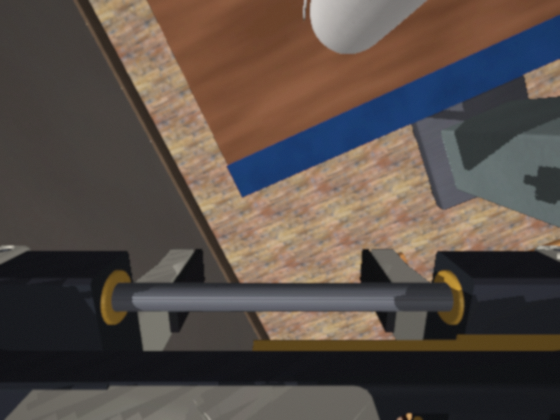

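Both calls were refused because every key is needed in every row, so the arm hasn't moved. The wrist picture shows only the table corner and the roll. Resending with full rows.

Request:
servo_tool --targets '[{"dx": 0,"dy": 0,"dz": 4,"spin": -0.12,"grip": 100},{"dx": 0,"dy": 0,"dz": 8,"spin": -0.24,"grip": 100},{"dx": 0,"dy": 0,"dz": 12,"spin": -0.36,"grip": 100},{"dx": 0,"dy": 0,"dz": 16,"spin": -0.48,"grip": 100},{"dx": 1.55,"dy": -3.65,"dz": 16,"spin": -0.6,"grip": 100},{"dx": 3.1,"dy": -7.3,"dz": 16,"spin": -0.72,"grip": 100},{"dx": 4.65,"dy": -10.95,"dz": 16,"spin": -0.84,"grip": 100},{"dx": 6.2,"dy": -14.6,"dz": 16,"spin": -0.96,"grip": 100},{"dx": 7.75,"dy": -18.25,"dz": 16,"spin": -1.08,"grip": 100},{"dx": 9.3,"dy": -21.9,"dz": 16,"spin": -1.2,"grip": 100}]'

```text
time_s: 2.83
tcp_pos: [0.366, 0.3965, 0.3868]
eef_rot: [-180.0, 0.0, -92.9]
contact_force: [1.3, 1.1, -0.2]
gripper_width: 0.0876
```

Request:
servo_tool --targets '[{"dx": 1.55,"dy": -3.65,"dz": 0,"spin": -0.08,"grip": 100},{"dx": 3.1,"dy": -7.3,"dz": 0,"spin": -0.08,"grip": 100},{"dx": 4.65,"dy": -10.95,"dz": 0,"spin": -0.08,"grip": 100},{"dx": 6.2,"dy": -14.6,"dz": 0,"spin": -0.08,"grip": 100},{"dx": 7.75,"dy": -18.25,"dz": 0,"spin": -0.08,"grip": 100},{"dx": 9.3,"dy": -21.9,"dz": -2,"spin": -0.08,"grip": 100},{"dx": 10.8,"dy": -25.5,"dz": -5,"spin": -0.08,"grip": 100},{"dx": 12.3,"dy": -29,"dz": -8,"spin": -0.08,"grip": 100},{"dx": 14,"dy": -32,"dz": -11,"spin": -0.08,"grip": 100},{"dx": 15,"dy": -34,"dz": -14,"spin": -0.08,"grip": 100}]'

```text
time_s: 3.67
tcp_pos: [0.5116, 0.0663, 0.259]
eef_rot: [-179.8, 0.1, -97.2]
contact_force: [0.7, 0.6, 0.2]
gripper_width: 0.0878
```

```bash
python3 - <<'E'
from h import *
c=r.get_calibration('wrist');im=r.capture('wrist');cv2.imwrite('pics/w2.png',im);np.savez('w2.npz',E=c['extrinsics'],K=c['K'])
for n in ['rack','lock_button','stop_face','tin']:
    for d in r.cut_out(n,'wrist')[:2]:
        print(n,round(d['p'],2),d['extent'])
s=r.get_state();print(s['time_s'],s['tcp_pos'],s['eef_rot'],s['contact_force'])
E
```

```text
rack 0.97 [235.6, 142.2, 346.9, 344.7]
lock_button 0.61 [124.0, 245.1, 148.3, 280.9]
stop_face 0.87 [238.3, 142.0, 341.4, 255.1]
tin 0.87 [285.4, 255.4, 333.3, 281.6]
tin 0.71 [240.3, 145.8, 343.9, 342.9]
3.9167 [0.51117402 0.06816696 0.25963181] [-1.79950020e+02  3.97402324e-03 -9.71966318e+01] [-0.07365502 -0.19613329  0.22244088]
```

View pics/w2.png

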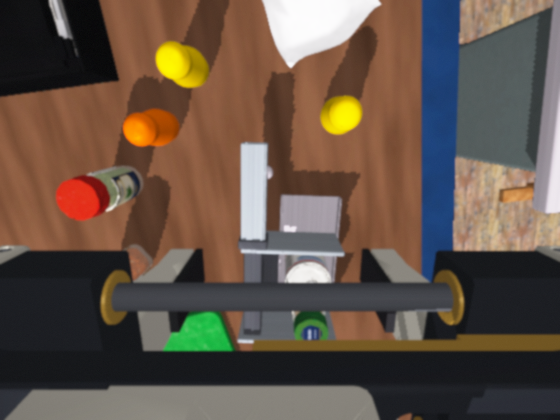

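The wrist view shows the sleeve at (242-267, 143-240), the button bump at (269,172), the stop plate at v≈240-250, and the tin and green-capped jar beyond it. Next I'll fit the sleeve edges numerically.

```bash
python3 - <<'E'
from h import *
im=cv2.imread('pics/w2.png');z=np.load('w2.npz');c=dict(extrinsics=z['E'],K=z['K'])
g=cv2.GaussianBlur(cv2.cvtColor(im,cv2.COLOR_BGR2GRAY),(0,0),.7).astype(float)
L=[];R=[]
for v in list(range(150,163))+list(range(182,228)):
    d=np.diff(g[v,232:282]);a=d[:18].argmax();b=18+d[18:].argmin()
    L.append(onz('',(232.5+a,v),.079,c)[:2]);R.append(onz('',(232.5+b,v),.079,c)[:2])
for n,E in(('L',L),('R',R)):
    E=np.array(E);p=np.polyfit(E[:,1],E[:,0],1);print(n,'dx/dy',p[0],'x at y=.04',np.polyval(p,.04),'res',np.std(E[:,0]-np.polyval(p,E[:,1])))
d=np.diff(g[125:160,246:264].mean(1));print('end v',125.5+d.argmax(),onz('',(254.5,125.5+d.argmax()),.079,c))
print('btn',onz('',(269.5,172),.065,c),onz('',(272,172),.065,c))
print(np.round(g[164:182,262:280]).astype(int))
x=cv2.resize(im[130:270,210:370],(800,700),interpolation=3)[:600];cv2.imwrite('pics/w2c.png',x)
E
```

```text
L dx/dy 0.16537597857778796 x at y=.04 0.5549797416368341 res 5.5503177209636383e-17
R dx/dy 0.15914836916358333 x at y=.04 0.5265674663190671 res 0.00028741977281221404
end v 143.5 [0.53464636 0.00845225 0.079     ]
btn [0.52382937 0.04269499 0.065     ] [0.52100489 0.04305209 0.065     ]
[[216 210 201 186 156 118  90  76  70  68  66  66  64  63  61  59  57  56]
 [216 210 201 187 160 128 103  88  77  71  67  66  65  63  61  59  58  56]
 [216 210 202 189 167 142 123 108  93  80  71  67  65  63  62  60  58  56]
 [216 210 202 191 173 154 141 130 114  95  79  70  66  64  62  60  58  57]
 [216 210 202 192 178 163 154 146 132 112  90  75  67  64  62  61  58  57]
 [217 211 203 194 181 169 162 157 146 126 101  80  69  64  62  60  59  57]
 [218 212 205 196 185 174 169 166 156 137 110  86  71  65  62  61  59  57]
 [218 214 208 200 188 180 178 177 167 147 118  90  73  65  62  61  59  57]
 [218 215 211 202 191 184 187 188 178 156 124  93  74  65  62  61  59  58]
 [218 216 211 202 190 186 193 197 187 163 128  95  74  65  62  61  60  58]
 [218 215 210 199 186 185 197 203 192 166 128  93  73  65  63  62  60  58]
 [217 213 207 195 182 183 198 205 192 161 121  88  71  65  63  62  60  58]
 [216 212 204 192 177 178 193 197 179 143 106  80  68  65  63  62  60  59]
 [216 211 203 189 171 167 176 174 151 117  88  73  67  64  63  62  60  59]
 [216 210 202 186 162 147 145 137 115  91  75  68  66  64  63  62  60  59]
 [215 210 201 182 152 124 109  99  86  74  69  67  66  65  63  62  60  59]
 [215 209 199 179 145 108  86  76  71  67  66  66  66  65  63  62  61  59]
 [214 207 198 178 142 103  78  69  66  66  65  66  66  65  63  62  61  59]]
```

View pics/w2c.png

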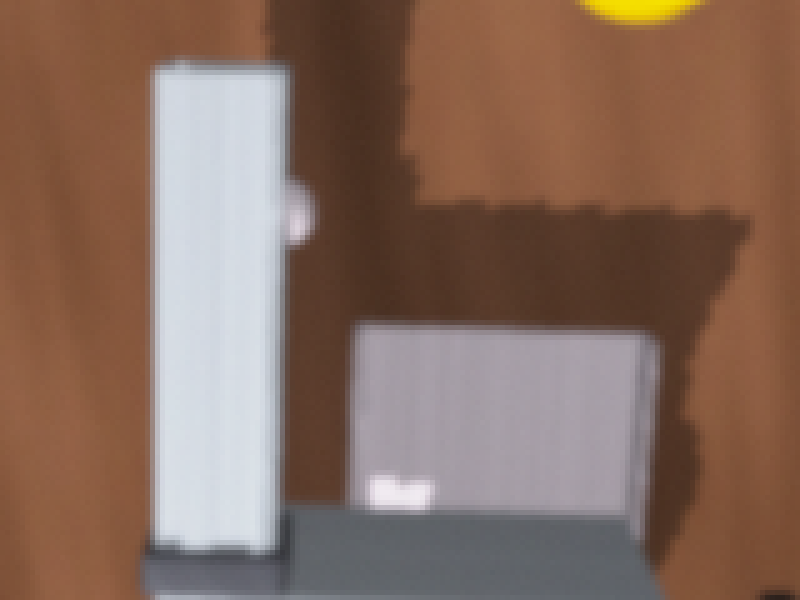

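The fit puts the button axis at world (0.5408, 0.040) with rack yaw about -9.2°. Now descending over the sleeve with the jaws across it.

Request:
servo_tool --targets '[{"dx": 1.5,"dy": -1.4,"dz": -2,"spin": -0.035,"grip": 100},{"dx": 3,"dy": -2.8,"dz": -5,"spin": -0.035,"grip": 100},{"dx": 3,"dy": -2.8,"dz": -9,"spin": -0.035,"grip": 100},{"dx": 3,"dy": -2.8,"dz": -13,"spin": -0.035,"grip": 100},{"dx": 3,"dy": -2.8,"dz": -16,"spin": -0.035,"grip": 100},{"dx": 3,"dy": -2.8,"dz": -18,"spin": -0.035,"grip": 100},{"dx": 3,"dy": -2.8,"dz": -20,"spin": -0.035,"grip": 100},{"dx": 3,"dy": -2.8,"dz": -21.4,"spin": -0.035,"grip": 90},{"dx": 3,"dy": -2.8,"dz": -21.4,"spin": -0.035,"grip": 70},{"dx": 3,"dy": -2.8,"dz": -21.4,"spin": -0.035,"grip": 55}]'

```text
time_s: 4.75
tcp_pos: [0.5415, 0.0415, 0.0458]
eef_rot: [-179.9, 0.0, -99.1]
contact_force: [0.1, -0.1, 1.3]
gripper_width: 0.0731
```

Request:
servo_tool --targets '[{"dx": 0,"dy": 0,"dz": 0,"spin": 0,"grip": 45},{"dx": 0,"dy": 0,"dz": 0,"spin": 0,"grip": 38},{"dx": 0,"dy": 0,"dz": 0,"spin": 0,"grip": 34},{"dx": 0,"dy": 0,"dz": 0,"spin": 0,"grip": 30},{"dx": 0,"dy": 0,"dz": 0,"spin": 0,"grip": 26},{"dx": 0,"dy": 0,"dz": 0,"spin": 0,"grip": 26},{"dx": 0,"dy": 0,"dz": 0,"spin": 0,"grip": 26},{"dx": 0,"dy": 0,"dz": 0,"spin": 0,"grip": 26},{"dx": 0,"dy": 0,"dz": 0,"spin": 0,"grip": 26},{"dx": 0,"dy": 0,"dz": 0,"spin": 0,"grip": 26}]' --squeeze 14

```text
time_s: 5.58
tcp_pos: [0.5409, 0.0401, 0.045]
eef_rot: [-180.0, -0.0, -99.2]
contact_force: [-0.4, 0.5, 2.9]
gripper_width: 0.0278
```

The width is 27.8 mm, so the pads lie flat on the sleeve and the button is flush. Starting to draw gently along the rack's -y.

Request:
servo_tool --targets '[{"dx": -0.005,"dy": -0.03,"dz": 0,"spin": 0,"grip": 26},{"dx": -0.01,"dy": -0.06,"dz": 0,"spin": 0,"grip": 26},{"dx": -0.015,"dy": -0.09,"dz": 0,"spin": 0,"grip": 26},{"dx": -0.02,"dy": -0.12,"dz": 0,"spin": 0,"grip": 26},{"dx": -0.025,"dy": -0.15,"dz": 0,"spin": 0,"grip": 26},{"dx": -0.03,"dy": -0.18,"dz": 0,"spin": 0,"grip": 26},{"dx": -0.035,"dy": -0.21,"dz": 0,"spin": 0,"grip": 26},{"dx": -0.04,"dy": -0.24,"dz": 0,"spin": 0,"grip": 26},{"dx": -0.045,"dy": -0.27,"dz": 0,"spin": 0,"grip": 26},{"dx": -0.05,"dy": -0.3,"dz": 0,"spin": 0,"grip": 26}]'

```text
time_s: 6.42
tcp_pos: [0.5404, 0.0372, 0.045]
eef_rot: [-180.0, 0.0, -99.2]
contact_force: [0.4, 2.2, 4.0]
gripper_width: 0.0278
```

Request:
servo_tool --targets '[{"dx": -0.016,"dy": -0.1,"dz": 0,"spin": 0,"grip": 26},{"dx": -0.032,"dy": -0.2,"dz": 0,"spin": 0,"grip": 26},{"dx": -0.048,"dy": -0.3,"dz": 0,"spin": 0,"grip": 26},{"dx": -0.064,"dy": -0.4,"dz": 0,"spin": 0,"grip": 26},{"dx": -0.08,"dy": -0.5,"dz": 0,"spin": 0,"grip": 26},{"dx": -0.096,"dy": -0.6,"dz": 0,"spin": 0,"grip": 26},{"dx": -0.112,"dy": -0.7,"dz": 0,"spin": 0,"grip": 26},{"dx": -0.128,"dy": -0.8,"dz": 0,"spin": 0,"grip": 26},{"dx": -0.144,"dy": -0.9,"dz": 0,"spin": 0,"grip": 26},{"dx": -0.16,"dy": -1.0,"dz": 0,"spin": 0,"grip": 26}]'

```text
time_s: 7.25
tcp_pos: [0.5387, 0.0268, 0.045]
eef_rot: [-180.0, -0.0, -99.2]
contact_force: [0.4, 1.9, 4.9]
gripper_width: 0.0279
```

```bash
python3 - <<'E'
from h import *
c=r.get_calibration('wrist');im=r.capture('wrist');cv2.imwrite('pics/w3.png',im)
s=r.get_state();print(s['time_s'],s['tcp_pos'],s['contact_force'],s['gripper_width'])
t=r.capture('top')
a=cv2.resize(im,(480,360));b=cv2.resize(t[200:275,180:280],(480,360),interpolation=3)
cv2.imwrite('pics/c3.png',np.hstack([cv2.resize(im,(400,300)),cv2.resize(t[200:275,180:280],(400,300),interpolation=3)]))
E
```

```text
7.3 [0.53866306 0.0265661  0.04498676] [1.64156817 0.46033749 4.40956953] 0.027778731770179015
```

View pics/c3.png

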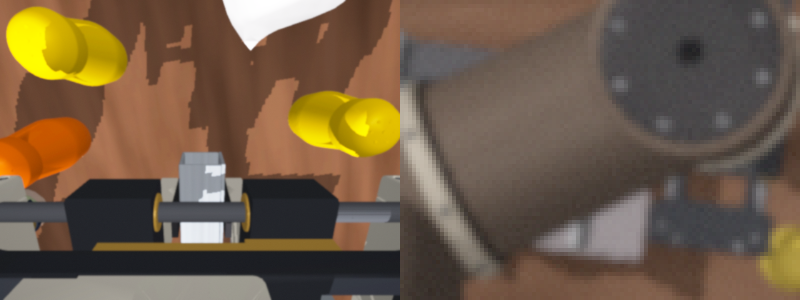

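```bash
python3 - <<'E'
from h import *
print(pix('wrist',(0.5336,-.005,.079)),pix('wrist',(.5357,.0085,.079)))
g=cv2.cvtColor(cv2.imread('pics/w3.png'),cv2.COLOR_BGR2GRAY).astype(int);print(g[205:250:2,275:295].mean(1).round())
E
```

```text
[282.72359226 231.0804078 ] [282.908667   260.82491981]
[113. 116. 116. 117. 134. 151. 152. 152. 152. 152. 152. 152. 147. 159.
 178. 179. 179. 181. 176. 155. 151. 151. 152.]
```

The sleeve's end edge is at v≈231, which matches a sleeve that has moved 13.5 mm with the gripper, so the button is under the wall. I'll ease the squeeze so the pads slip well below 12 N, and carry on.

Request:
servo_tool --targets '[{"dx": -0.024,"dy": -0.15,"dz": 0,"spin": 0,"grip": 26},{"dx": -0.065,"dy": -0.4,"dz": 0,"spin": 0,"grip": 26},{"dx": -0.114,"dy": -0.7,"dz": 0,"spin": 0,"grip": 26},{"dx": -0.162,"dy": -1.0,"dz": 0,"spin": 0,"grip": 26},{"dx": -0.21,"dy": -1.3,"dz": 0,"spin": 0,"grip": 26},{"dx": -0.26,"dy": -1.6,"dz": 0,"spin": 0,"grip": 26},{"dx": -0.308,"dy": -1.9,"dz": 0,"spin": 0,"grip": 26},{"dx": -0.357,"dy": -2.2,"dz": 0,"spin": 0,"grip": 26},{"dx": -0.405,"dy": -2.5,"dz": 0,"spin": 0,"grip": 26},{"dx": -0.437,"dy": -2.7,"dz": 0,"spin": 0,"grip": 26}]' --squeeze 7

```text
time_s: 8.18
tcp_pos: [0.5343, -0.0004, 0.045]
eef_rot: [-180.0, -0.0, -99.2]
contact_force: [0.3, 1.6, 5.4]
gripper_width: 0.0278
```

Request:
servo_tool --targets '[{"dx": -0.01,"dy": -0.06,"dz": 0,"spin": 0,"grip": 26},{"dx": -0.02,"dy": -0.12,"dz": 0,"spin": 0,"grip": 26},{"dx": -0.03,"dy": -0.18,"dz": 0,"spin": 0,"grip": 26},{"dx": -0.04,"dy": -0.24,"dz": 0,"spin": 0,"grip": 26},{"dx": -0.05,"dy": -0.3,"dz": 0,"spin": 0,"grip": 26},{"dx": -0.058,"dy": -0.36,"dz": 0,"spin": 0,"grip": 26},{"dx": -0.068,"dy": -0.42,"dz": 0,"spin": 0,"grip": 26},{"dx": -0.078,"dy": -0.48,"dz": 0,"spin": 0,"grip": 26},{"dx": -0.087,"dy": -0.54,"dz": 0,"spin": 0,"grip": 26},{"dx": -0.097,"dy": -0.6,"dz": 0,"spin": 0,"grip": 26}]' --squeeze 6

```text
time_s: 9.02
tcp_pos: [0.5333, -0.0063, 0.045]
eef_rot: [-180.0, -0.0, -99.2]
contact_force: [0.2, 0.4, 5.9]
gripper_width: 0.028
```

Request:
servo_tool --targets '[{"dx": -0.008,"dy": -0.05,"dz": 0,"spin": 0,"grip": 26},{"dx": -0.016,"dy": -0.1,"dz": 0,"spin": 0,"grip": 26},{"dx": -0.024,"dy": -0.15,"dz": 0,"spin": 0,"grip": 26},{"dx": -0.032,"dy": -0.2,"dz": 0,"spin": 0,"grip": 26},{"dx": -0.04,"dy": -0.25,"dz": 0,"spin": 0,"grip": 26},{"dx": -0.048,"dy": -0.3,"dz": 0,"spin": 0,"grip": 26},{"dx": -0.057,"dy": -0.35,"dz": 0,"spin": 0,"grip": 26},{"dx": -0.065,"dy": -0.4,"dz": 0,"spin": 0,"grip": 26},{"dx": -0.073,"dy": -0.45,"dz": 0,"spin": 0,"grip": 26},{"dx": -0.08,"dy": -0.5,"dz": 0,"spin": 0,"grip": 26}]' --squeeze 6

```text
time_s: 9.85
tcp_pos: [0.5325, -0.0113, 0.045]
eef_rot: [-180.0, -0.0, -99.2]
contact_force: [0.2, 2.0, 5.7]
gripper_width: 0.0281
```

Request:
servo_tool --targets '[{"dx": -0.008,"dy": -0.05,"dz": 0,"spin": 0,"grip": 26},{"dx": -0.016,"dy": -0.1,"dz": 0,"spin": 0,"grip": 26},{"dx": -0.024,"dy": -0.15,"dz": 0,"spin": 0,"grip": 26},{"dx": -0.032,"dy": -0.2,"dz": 0,"spin": 0,"grip": 26},{"dx": -0.04,"dy": -0.25,"dz": 0,"spin": 0,"grip": 26},{"dx": -0.048,"dy": -0.3,"dz": 0,"spin": 0,"grip": 26},{"dx": -0.057,"dy": -0.35,"dz": 0,"spin": 0,"grip": 26},{"dx": -0.065,"dy": -0.4,"dz": 0,"spin": 0,"grip": 26},{"dx": -0.073,"dy": -0.45,"dz": 0,"spin": 0,"grip": 26},{"dx": -0.08,"dy": -0.5,"dz": 0,"spin": 0,"grip": 26}]' --squeeze 6

```text
time_s: 10.68
tcp_pos: [0.5319, -0.0149, 0.0445]
eef_rot: [-180.0, 0.1, -99.2]
contact_force: [0.5, 9.5, 0.0]
gripper_width: 0.0282
```

The pull rose to 9.5 N at about 55 mm drawn, so the button has popped. I'll relax the pull, then feel gently back the other way.

Request:
servo_tool --targets '[{"dx": 0.016,"dy": 0.1,"dz": 0,"spin": 0,"grip": 26},{"dx": 0.03,"dy": 0.18,"dz": 0,"spin": 0,"grip": 26},{"dx": 0.03,"dy": 0.2,"dz": 0,"spin": 0,"grip": 26},{"dx": 0.035,"dy": 0.22,"dz": 0,"spin": 0,"grip": 26},{"dx": 0.038,"dy": 0.24,"dz": 0,"spin": 0,"grip": 26},{"dx": 0.042,"dy": 0.26,"dz": 0,"spin": 0,"grip": 26},{"dx": 0.045,"dy": 0.28,"dz": 0,"spin": 0,"grip": 26},{"dx": 0.048,"dy": 0.3,"dz": 0,"spin": 0,"grip": 26},{"dx": 0.051,"dy": 0.32,"dz": 0,"spin": 0,"grip": 26},{"dx": 0.051,"dy": 0.32,"dz": 0,"spin": 0,"grip": 26}]' --squeeze 5

```text
time_s: 11.52
tcp_pos: [0.5322, -0.0129, 0.0446]
eef_rot: [180.0, -0.0, -99.2]
contact_force: [5.3, -1.0, -5.3]
gripper_width: 0.0277
```

Request:
servo_tool --targets '[{"dx": 0.003,"dy": 0.02,"dz": 0,"spin": 0,"grip": 26},{"dx": 0.006,"dy": 0.04,"dz": 0,"spin": 0,"grip": 26},{"dx": 0.01,"dy": 0.06,"dz": 0,"spin": 0,"grip": 26},{"dx": 0.013,"dy": 0.08,"dz": 0,"spin": 0,"grip": 26},{"dx": 0.016,"dy": 0.1,"dz": 0,"spin": 0,"grip": 26},{"dx": 0.02,"dy": 0.12,"dz": 0,"spin": 0,"grip": 26},{"dx": 0.022,"dy": 0.14,"dz": 0,"spin": 0,"grip": 26},{"dx": 0.025,"dy": 0.16,"dz": 0,"spin": 0,"grip": 26},{"dx": 0.028,"dy": 0.18,"dz": 0,"spin": 0,"grip": 26},{"dx": 0.03,"dy": 0.2,"dz": 0,"spin": 0,"grip": 26}]' --squeeze 5

```text
time_s: 12.35
tcp_pos: [0.5324, -0.0118, 0.0448]
eef_rot: [180.0, -0.1, -99.2]
contact_force: [5.4, -6.7, -2.1]
gripper_width: 0.0281
```

Blocked in both directions (+9.5 N and -6.7 N), so the button has popped. Releasing, lifting and looking.

Request:
servo_tool --targets '[{"dx": -0.016,"dy": -0.1,"dz": 0,"spin": 0,"grip": 40},{"dx": -0.016,"dy": -0.1,"dz": 0,"spin": 0,"grip": 60},{"dx": -0.016,"dy": -0.1,"dz": 0,"spin": 0,"grip": 80},{"dx": 0,"dy": 0,"dz": 2,"spin": 0,"grip": 80},{"dx": 0,"dy": -0.5,"dz": 6,"spin": 0,"grip": 80},{"dx": 0,"dy": -1,"dz": 10,"spin": 0,"grip": 80},{"dx": 0,"dy": -1,"dz": 14,"spin": 0,"grip": 80},{"dx": 0,"dy": -1,"dz": 18,"spin": 0,"grip": 80},{"dx": 0,"dy": -1,"dz": 21,"spin": 0,"grip": 80},{"dx": 0,"dy": -1,"dz": 21,"spin": 0,"grip": 80}]'

```text
time_s: 13.18
tcp_pos: [0.5351, -0.0205, 0.2622]
eef_rot: [-179.4, 0.2, -99.1]
contact_force: [1.5, -0.6, 1.0]
gripper_width: 0.0697
```

```bash
python3 - <<'E'
from h import *
c=r.get_calibration('wrist');im=r.capture('wrist');cv2.imwrite('pics/w4.png',im);np.savez('w4.npz',E=c['extrinsics'],K=c['K'])
for n in ['shaker','tin','lock_button','stop_face']:
    for d in r.cut_out(n,'wrist')[:4]:
        print(n,round(d['p'],2),d['extent'])
s=r.get_state();print(s['time_s'],s['tcp_pos'],s['eef_rot'],s['contact_force'])
for n,P in [('btn',(.5201,.0434,.065))]: print(n,pix('wrist',P))
E
```

```text
shaker 0.73 [342.4, 163.4, 386.2, 203.2]
shaker 0.72 [195.2, 126.4, 240.9, 165.9]
shaker 0.7 [170.1, 180.5, 212.1, 224.4]
tin 0.6 [316.3, 314.5, 359.1, 338.2]
lock_button 0.42 [298.6, 234.2, 302.9, 245.1]
stop_face 0.62 [274.4, 170.4, 345.5, 276.3]
13.4333 [ 0.53150382 -0.02070488  0.25354553] [ 1.79858245e+02 -4.01345664e-02 -9.91679602e+01] [ 0.16534467 -0.18015335  0.12494563]
btn [299.85883782 242.38790061]
```

View pics/w4.png

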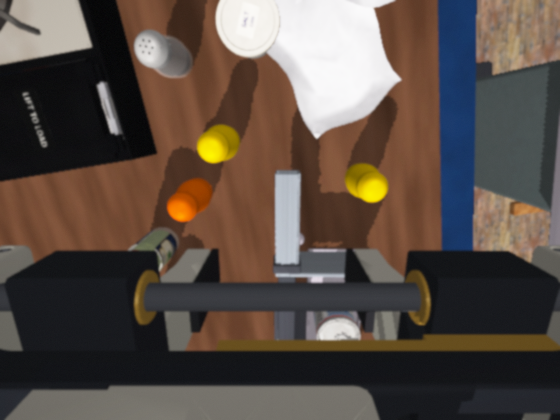

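The grey shaker is visible at (152,50) top and (178,65) base, and the white tub at (248,22). The button shows at (300,240), as predicted for the popped state. Computing the shaker's position and the placing spot.

```bash
python3 - <<'E'
from h import *
def C(n): z=np.load(n);return dict(extrinsics=z['E'],K=z['K'])
c2,c4=C('w2.npz'),C('w4.npz')
th=np.radians(-9.2);Rk=np.array([[np.cos(th),-np.sin(th)],[np.sin(th),np.cos(th)]]);O=np.array([.5408,.040])
rk=lambda p:np.round((Rk.T@(p[:2]-O))*1000,1)
print('shaker top',onz('',(152,49),.086,c4),'body',onz('',(178,64),.03,c4))
print('plate -y top edge w2',rk(onz('',(300,232),.08,c2)),'w4',rk(onz('',(325,250),.08,c4)),'sleeve end w4',rk(onz('',(288,171.5),.079,c4)))
for z,uv in [('tin w2 L',(285.4,272)),('tin w2 R',(333.3,272))]: print(z,rk(onz('',uv,.072,c2)))
print('tin w2 top(-y) rim',rk(onz('',(309,255.4),.072,c2)))
print('tin w4',rk(onz('',(316.3,330),.072,c4)),rk(onz('',(359.1,330),.072,c4)),'rim',rk(onz('',(338,315),.072,c4)))
t=cv2.imread('pics/top0.png')
w=lambda x,y:Rk@np.array([x,y])/1000+O
for y in (85,90,95,100,105,110,115): print(y,np.round(w(-72,y),4))
print('cup top',onz('',(248,22),.06,c4))
E
```

```text
shaker top [ 0.63924205 -0.18348837  0.086     ] body [ 0.63364601 -0.17837879  0.03      ]
plate -y top edge w2 [-54.5  65.8] w4 [-44.7   8.5] sleeve end w4 [ -0.4 -84.4]
tin w2 L [-39.8 121.3]
tin w2 R [-98.6 119.2]
tin w2 top(-y) rim [-67.5  98.2]
tin w4 [-39.  125.7] [-95.1 125.2] rim [-66.3 102.7]
85 [0.4833 0.1354]
90 [0.4841 0.1404]
95 [0.4849 0.1453]
100 [0.4857 0.1502]
105 [0.4865 0.1552]
110 [0.4873 0.1601]
115 [0.4881 0.165 ]
cup top [ 0.54403909 -0.19856469  0.06      ]
```

The stop face now sits at about y≈18 mm and the tin's near edge at about 100 mm in the rack frame. The tray starts at y=40, so the shaker goes at about y=69 mm, x=-72 mm, which is world (0.481, 0.120). Next, a closer look at the shaker with the camera above it.

Request:
servo_tool --targets '[{"dx": 3,"dy": -2.35,"dz": 0,"spin": 0,"grip": 80},{"dx": 6,"dy": -4.7,"dz": 0,"spin": 0,"grip": 80},{"dx": 9,"dy": -7,"dz": 0,"spin": 0,"grip": 80},{"dx": 11,"dy": -8.6,"dz": 0,"spin": 0,"grip": 80},{"dx": 11.9,"dy": -9.4,"dz": 0,"spin": 0,"grip": 80},{"dx": 11.9,"dy": -9.4,"dz": 0,"spin": 0,"grip": 80},{"dx": 11.9,"dy": -9.4,"dz": 0,"spin": 0,"grip": 80},{"dx": 11.9,"dy": -9.4,"dz": 0,"spin": 0,"grip": 80},{"dx": 11.9,"dy": -9.4,"dz": 0,"spin": 0,"grip": 80},{"dx": 11.9,"dy": -9.4,"dz": 0,"spin": 0,"grip": 80}]'

```text
time_s: 14.27
tcp_pos: [0.651, -0.1139, 0.2555]
eef_rot: [-180.0, 0.0, -99.1]
contact_force: [-1.3, 0.0, -0.3]
gripper_width: 0.0701
```

```bash
python3 - <<'E'
from h import *
c=r.get_calibration('wrist');im=r.capture('wrist');cv2.imwrite('pics/w5.png',im);np.savez('w5.npz',E=c['extrinsics'],K=c['K'])
for n in ['shaker','cup_white']:
    for d in r.cut_out(n,'wrist')[:4]:
        e=d['extent'];print(n,round(d['p'],2),e)
s=r.get_state();print(s['time_s'],s['tcp_pos'],s['eef_rot']);print(c['extrinsics'][:3,3],pix('wrist',(.638,-.186,.086)))
z=np.load('w2.npz');c2=dict(extrinsics=z['E'],K=z['K'])
for uv in [(281,195),(340,195.5)]: print('tray edge',onz('',uv,.004,c2))
th=np.radians(-9.2);Rk=np.array([[np.cos(th),-np.sin(th)],[np.sin(th),np.cos(th)]])
for x in (-34,-110): print(Rk@np.array([x,40])/1000+[.5408,.04])
E
```

```text
shaker 0.95 [276.6, 231.5, 306.3, 285.1]
shaker 0.95 [433.3, 223.0, 490.2, 251.0]
shaker 0.67 [261.2, 109.0, 295.0, 143.6]
shaker 0.62 [302.0, 186.2, 345.1, 230.9]
cup_white 0.56 [336.7, 64.5, 399.1, 131.6]
14.4167 [ 0.65123748 -0.11416398  0.25549391] [-1.79952860e+02  1.53643675e-02 -9.91280953e+01]
[ 0.63918935 -0.18867613  0.41221184] [284.04424739 125.61785188]
tray edge [0.51635183 0.08485688 0.004     ]
tray edge [0.43653045 0.09563546 0.004     ]
[0.51363261 0.08492141]
[0.43861026 0.09707238]
```

View pics/w5.png

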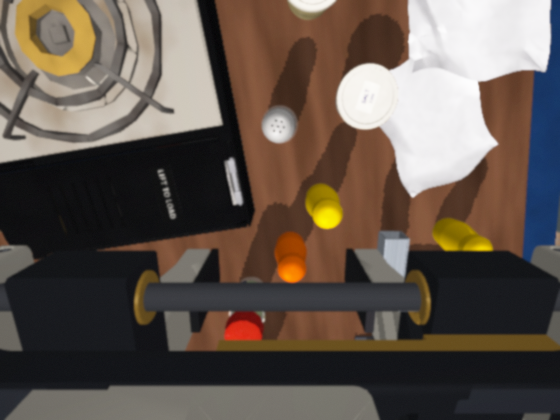

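The shaker's top is at (279,125), giving world (0.6435, -0.187). The stove is on its +x side and the white tub on its -x side, so I'll turn the jaws to run roughly along y.

Request:
servo_tool --targets '[{"dx": 0,"dy": -1,"dz": 0,"spin": -0.12,"grip": 80},{"dx": -0.2,"dy": -3,"dz": 0,"spin": -0.24,"grip": 80},{"dx": -0.4,"dy": -5,"dz": -1,"spin": -0.36,"grip": 80},{"dx": -0.6,"dy": -6.5,"dz": -2,"spin": -0.48,"grip": 80},{"dx": -0.77,"dy": -7.3,"dz": -4,"spin": -0.6,"grip": 80},{"dx": -0.77,"dy": -7.3,"dz": -6,"spin": -0.72,"grip": 80},{"dx": -0.77,"dy": -7.3,"dz": -8,"spin": -0.84,"grip": 80},{"dx": -0.77,"dy": -7.3,"dz": -10,"spin": -0.96,"grip": 80},{"dx": -0.77,"dy": -7.3,"dz": -12,"spin": -1.08,"grip": 80},{"dx": -0.77,"dy": -7.3,"dz": -13,"spin": -1.2,"grip": 80}]'

```text
time_s: 15.25
tcp_pos: [0.6425, -0.1873, 0.1224]
eef_rot: [179.9, -0.1, -168.3]
contact_force: [-0.2, -0.7, -1.3]
gripper_width: 0.0702
```

Request:
servo_tool --targets '[{"dx": 0,"dy": 0,"dz": -2,"spin": 0,"grip": 80},{"dx": 0,"dy": 0,"dz": -4,"spin": 0,"grip": 80},{"dx": 0,"dy": 0,"dz": -6,"spin": 0,"grip": 80},{"dx": 0,"dy": 0,"dz": -8,"spin": 0,"grip": 80},{"dx": 0,"dy": 0,"dz": -9.4,"spin": 0,"grip": 80},{"dx": 0,"dy": 0,"dz": -9.4,"spin": 0,"grip": 70},{"dx": 0,"dy": 0,"dz": -9.4,"spin": 0,"grip": 62},{"dx": 0,"dy": 0,"dz": -9.4,"spin": 0,"grip": 54},{"dx": 0,"dy": 0,"dz": -9.4,"spin": 0,"grip": 46},{"dx": 0,"dy": 0,"dz": -9.4,"spin": 0,"grip": 40}]' --squeeze 10

```text
time_s: 16.08
tcp_pos: [0.6446, -0.1877, 0.0323]
eef_rot: [-180.0, 0.1, -167.9]
contact_force: [-0.2, 1.2, 0.5]
gripper_width: 0.0421
```

Width is 42 mm on the shaker. Lifting, then carrying it over the rack and turning back.

Request:
servo_tool --targets '[{"dx": 0,"dy": 0,"dz": 0,"spin": 0,"grip": 40},{"dx": 0,"dy": 0,"dz": 1,"spin": 0,"grip": 40},{"dx": 0,"dy": 0,"dz": 4,"spin": 0,"grip": 40},{"dx": 0,"dy": 0,"dz": 7.5,"spin": 0,"grip": 40},{"dx": 0,"dy": 0,"dz": 11,"spin": 0.1,"grip": 40},{"dx": -1,"dy": 1.5,"dz": 13,"spin": 0.22,"grip": 40},{"dx": -2.5,"dy": 4,"dz": 14,"spin": 0.34,"grip": 40},{"dx": -4,"dy": 7,"dz": 14,"spin": 0.46,"grip": 40},{"dx": -5.5,"dy": 10,"dz": 14,"spin": 0.58,"grip": 40},{"dx": -7,"dy": 13,"dz": 14,"spin": 0.7,"grip": 40}]' --squeeze 12

```text
time_s: 16.92
tcp_pos: [0.5729, -0.0568, 0.1721]
eef_rot: [-180.0, 0.1, -127.5]
contact_force: [0.2, 0.8, -1.4]
gripper_width: 0.0406
```

Request:
servo_tool --targets '[{"dx": -1.5,"dy": 3,"dz": 0,"spin": 0.1,"grip": 40},{"dx": -3,"dy": 6,"dz": 0,"spin": 0.2,"grip": 40},{"dx": -4.7,"dy": 9,"dz": 0,"spin": 0.3,"grip": 40},{"dx": -6.3,"dy": 12,"dz": 0,"spin": 0.4,"grip": 40},{"dx": -7.8,"dy": 15,"dz": 0,"spin": 0.5,"grip": 40},{"dx": -8.9,"dy": 17,"dz": 0,"spin": 0.5,"grip": 40},{"dx": -9.28,"dy": 17.7,"dz": 0,"spin": 0.5,"grip": 40},{"dx": -9.28,"dy": 17.7,"dz": 0,"spin": 0.5,"grip": 40},{"dx": -9.28,"dy": 17.7,"dz": 0,"spin": 0.5,"grip": 40},{"dx": -9.28,"dy": 17.7,"dz": 0,"spin": 0.5,"grip": 40}]'

```text
time_s: 17.75
tcp_pos: [0.4813, 0.1188, 0.1712]
eef_rot: [-180.0, 0.0, -99.2]
contact_force: [0.7, 0.1, -0.9]
gripper_width: 0.0403
```

```bash
python3 - <<'E'
from h import *
im=r.capture('wrist');cv2.imwrite('pics/w6.png',im);sd=r.capture('side')
s=r.get_state();print(s['time_s'],s['tcp_pos'],s['eef_rot'],s['contact_force'],s['gripper_width'])
cv2.imwrite('pics/c6.png',np.hstack([cv2.resize(im,(400,300)),cv2.resize(sd[125:245,180:340],(400,300),interpolation=3)]))
E
```

```text
17.85 [0.48129555 0.1184802  0.17089824] [ 1.79993332e+02 -1.10391123e-02 -9.92490935e+01] [-0.40718804 -1.32174498 -0.18079263] 0.04000141703203248
```

View pics/c6.png

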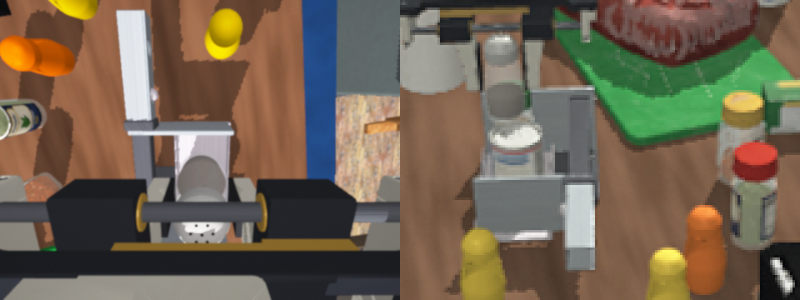

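The shaker hangs upright between the pads, over the tray and clear of the plate and tin. I'll check its offset along the rack and the gap numerically.

```bash
python3 - <<'E'
from h import *
im=cv2.imread('pics/w6.png');g=cv2.cvtColor(im,cv2.COLOR_BGR2GRAY).astype(int)
th=np.radians(-9.2);Rk=np.array([[np.cos(th),-np.sin(th)],[np.sin(th),np.cos(th)]]);O=np.array([.5408,.040])
rk=lambda p:np.round((Rk.T@(p[:2]-O))*1000,1)
print(g[150:250,283].tolist())
for v in (212,216,220): print(v,rk(onz('wrist',(283,v),.139)))
for v in (173,180,186): print('plate',v,rk(onz('wrist',(255,v),.08)))
print('tcp',rk(r.get_state()['tcp_pos']))
for y in (16,18,40): print(y,pix('wrist',[*(Rk@np.array([-72,y])/1000+O),.08 if y<30 else .004]))
E
```

```text
[71, 73, 72, 72, 73, 72, 73, 73, 75, 77, 89, 104, 114, 118, 118, 114, 102, 85, 79, 87, 100, 107, 110, 110, 109, 113, 113, 113, 112, 113, 113, 120, 140, 176, 211, 228, 232, 231, 222, 203, 189, 184, 184, 184, 183, 183, 183, 183, 183, 183, 183, 183, 183, 183, 183, 184, 182, 183, 183, 183, 182, 182, 182, 180, 180, 180, 169, 146, 118, 103, 103, 106, 107, 110, 112, 115, 118, 119, 118, 118, 118, 119, 119, 119, 119, 120, 120, 121, 121, 119, 119, 119, 120, 120, 119, 120, 119, 119, 118, 119]
212 [-71.6  46.6]
216 [-71.6  49.3]
220 [-71.6  51.9]
plate 173 [-49.3  30.9]
plate 180 [-49.1  36.6]
plate 186 [-49.   41.5]
tcp [-71.3  68. ]
16 [283.21681301 154.19385289]
18 [283.21812036 156.75013665]
40 [282.93312344 170.3692426 ]
```

The plate's top strip at rows 182-189 puts the stop face at y≈44 mm. My earlier 18 mm estimate had mistaken the plate's lower edge for its top. The shaker's near edge is at 50 mm, so its centre is at 72 mm in a gap of 44 to about 100 mm. That is well centred, so I'll lower it.

Request:
servo_tool --targets '[{"dx": 0,"dy": 0,"dz": -2,"spin": 0,"grip": 40},{"dx": 0,"dy": 0,"dz": -4,"spin": 0,"grip": 40},{"dx": 0,"dy": 0,"dz": -6,"spin": 0,"grip": 40},{"dx": 0,"dy": 0,"dz": -8,"spin": 0,"grip": 40},{"dx": 0,"dy": 0,"dz": -9.5,"spin": 0,"grip": 40},{"dx": 0,"dy": 0,"dz": -11,"spin": 0,"grip": 40},{"dx": 0,"dy": 0,"dz": -12,"spin": 0,"grip": 40},{"dx": 0,"dy": 0,"dz": -12.6,"spin": 0,"grip": 40},{"dx": 0,"dy": 0,"dz": -13,"spin": 0,"grip": 40},{"dx": 0,"dy": 0,"dz": -13,"spin": 0,"grip": 40}]'

```text
time_s: 18.68
tcp_pos: [0.4809, 0.1187, 0.0403]
eef_rot: [179.9, -0.1, -99.2]
contact_force: [-0.4, -0.3, -1.3]
gripper_width: 0.0403
```

Request:
servo_tool --targets '[{"dx": 0,"dy": 0,"dz": -0.05,"spin": 0,"grip": 40},{"dx": 0,"dy": 0,"dz": -0.1,"spin": 0,"grip": 40},{"dx": 0,"dy": 0,"dz": -0.15,"spin": 0,"grip": 40},{"dx": 0,"dy": 0,"dz": -0.2,"spin": 0,"grip": 40},{"dx": 0,"dy": 0,"dz": -0.25,"spin": 0,"grip": 40},{"dx": 0,"dy": 0,"dz": -0.3,"spin": 0,"grip": 40},{"dx": 0,"dy": 0,"dz": -0.35,"spin": 0,"grip": 40},{"dx": 0,"dy": 0,"dz": -0.4,"spin": 0,"grip": 40},{"dx": 0,"dy": 0,"dz": -0.45,"spin": 0,"grip": 40},{"dx": 0,"dy": 0,"dz": -0.5,"spin": 0,"grip": 40}]'

```text
time_s: 19.52
tcp_pos: [0.4811, 0.1194, 0.036]
eef_rot: [-180.0, 0.0, -99.2]
contact_force: [-2.7, 0.6, 7.0]
gripper_width: 0.0403
```

Contact at 7 N, so the shaker stands on the tray. Opening slowly, then lifting.

Request:
servo_tool --targets '[{"dx": 0,"dy": 0,"dz": 0.05,"spin": 0,"grip": 46},{"dx": 0,"dy": 0,"dz": 0.1,"spin": 0,"grip": 50},{"dx": 0,"dy": 0,"dz": 0.1,"spin": 0,"grip": 54},{"dx": 0,"dy": 0,"dz": 0.1,"spin": 0,"grip": 58},{"dx": 0,"dy": 0,"dz": 0.1,"spin": 0,"grip": 61},{"dx": 0,"dy": 0,"dz": 0.1,"spin": 0,"grip": 62},{"dx": 0,"dy": 0,"dz": 0.1,"spin": 0,"grip": 62},{"dx": 0,"dy": 0,"dz": 0.5,"spin": 0,"grip": 62},{"dx": 0,"dy": 0,"dz": 1.5,"spin": 0,"grip": 62},{"dx": 0,"dy": 0,"dz": 3,"spin": 0,"grip": 62}]'

```text
time_s: 20.35
tcp_pos: [0.4802, 0.1188, 0.0654]
eef_rot: [179.9, -0.1, -99.2]
contact_force: [-0.3, -0.3, 0.6]
gripper_width: 0.0544
```

Request:
servo_tool --targets '[{"dx": 0,"dy": 0,"dz": 2,"spin": 0,"grip": 62},{"dx": 0,"dy": 0,"dz": 4,"spin": 0,"grip": 62},{"dx": 0,"dy": 0,"dz": 7,"spin": 0,"grip": 62},{"dx": 0,"dy": 0,"dz": 10,"spin": 0,"grip": 62},{"dx": 0,"dy": 1,"dz": 13,"spin": 0,"grip": 62},{"dx": 0,"dy": 4,"dz": 16,"spin": 0,"grip": 62},{"dx": 0,"dy": 7,"dz": 18,"spin": 0,"grip": 62},{"dx": 0,"dy": 9,"dz": 20,"spin": 0,"grip": 62},{"dx": 0,"dy": 9,"dz": 20,"spin": 0,"grip": 62},{"dx": 0,"dy": 9,"dz": 20,"spin": 0,"grip": 62}]'

```text
time_s: 21.18
tcp_pos: [0.4811, 0.2106, 0.2671]
eef_rot: [-179.9, 0.1, -99.1]
contact_force: [0.1, -1.0, -0.9]
gripper_width: 0.0546
```

```bash
python3 - <<'E'
from h import *
im=r.capture('wrist');cv2.imwrite('pics/w7.png',im);sd=r.capture('side')
s=r.get_state();print(s['time_s'],s['tcp_pos'],s['contact_force'],s['gripper_width'])
cv2.imwrite('pics/c7.png',np.hstack([cv2.resize(im[70:310,120:440],(400,300),interpolation=3),cv2.resize(sd[145:265,190:350],(400,300),interpolation=3)]))
E
```

```text
21.2833 [0.48035685 0.20887409 0.26531298] [-0.54413443 -0.34436767  0.21363533] 0.05469674073812214
```

View pics/c7.png

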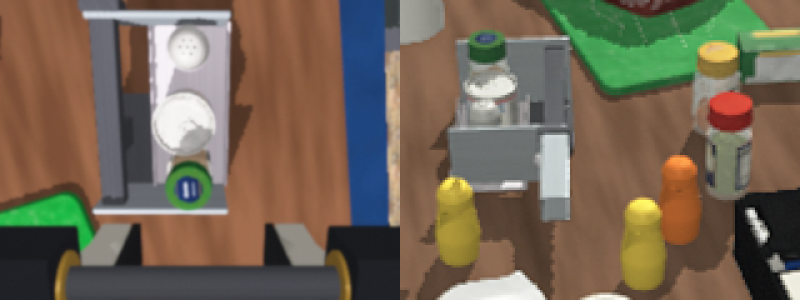

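The shaker stands upright at crop (187,47) between the plate (v≈15) and the tin (183,122), with the jar upright at (188,187). My last view goes to the button, to check that it is fully out.

```bash
python3 - <<'E'
from h import *
im=cv2.imread('pics/w7.png');p=pix('wrist',(.5201,.0434,.065));q=pix('wrist',(.5270,.0423,.065));print('predicted tip',p,'face',q)
a,b=np.round(p).astype(int)
w4=cv2.imread('pics/w4.png')
z=np.load('w4.npz');T=np.linalg.inv(z['E'])
cr=lambda i,x,y:cv2.resize(i[max(0,y-25):y+25,x-30:x+30],(400,333),interpolation=3)
w6=cv2.imread('pics/w6.png')
cv2.imwrite('pics/c8.png',np.hstack([cr(im,a,max(b,25)),cr(w6,213,134)]))
E
```

```text
predicted tip [218.70401006  41.36274282] face [211.95984378  41.38221465]
```

View pics/c8.png

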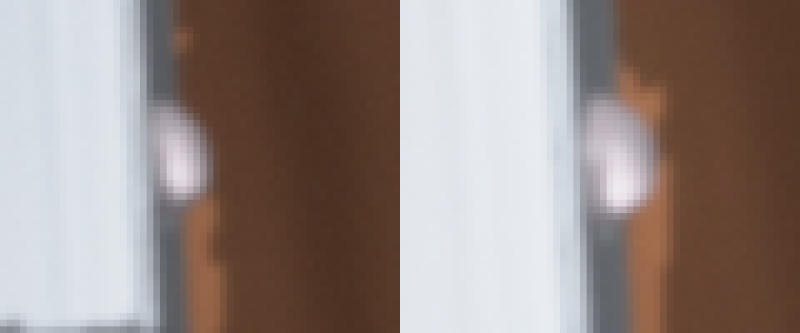

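The button dome's tip is at u≈220 against 218.7 predicted for fully out, so it is fully popped. Handing in.

```bash
python3 -c "
from plant import r
r.close_job()"
```

```text
the job is handed in; nothing more can be done
```

The shaker is standing upright on the tray between the tin and the stop plate, and the job was handed in at about 21 s.

- **Button and sleeve:** I pressed the button flush with the front finger pad while the sleeve was still in its first hole, at a 14 N squeeze. I then drew the sleeve about 54 mm at roughly 2 N with the squeeze eased to 5–7 N. The button popped into the second hole there. I felt the sleeve block at 9.5 N outward and 6.7 N inward, both at call ends, since force is not read in between.
- **Shaker:** I picked the clear-bodied, grey-domed one, set it down with about 7 N of contact, released it and backed away.
- **Last checks:** The final pictures showed the button fully out, with its tip about 2 px past the predicted spot. The shaker, tin and jar were upright, nothing in view had been knocked over, and the gripper was clear.
- **What disagreed:**
  - My first reading of the stop plate's position (about y = 18 mm) was wrong because I had taken its lower edge for its top. The reading before placing was 44 mm, and I placed by that.
  - The shaker measured 40–42 mm between the pads instead of 44 mm, but it did not slip.

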